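# Close up a row of spice tubs with the rack's cam-locked end leg

### The job

Stand the two loose white flip-top tubs in the jar rack beside the tub already there, upright and square, so that the three make one neat row from the rack's fixed end. Then slide the rack's end leg in to the red three-tub mark without closing its orange cam lever, and, holding the leg on the mark, squeeze the lever fully shut. Finish with the leg and shut lever still held firmly in the gripper (do not let go), and leave everything else on the shelf where it stands.

Things in the scene. Friction and masses are not known exactly. Their poses are not given: they have to be found in the camera images.
- rack: Steel jar rack fixed to the shelf, 346 mm long. Origin: underside centre at shelf level. y runs along the row to the fixed end, x to the back rail, z up. Base plate 3 mm thick. Front lip x -34 to -31 mm, top z 11. Back rail, a flat bar: x 30 to 38, z 10 to 32 mm, full length. Tubs stand between lip and rail, row centre line x = 0. Fixed end plate: inner face y = 160 mm, top z 62.
- mark (a point): Point on top of the back rail at the outer edge of the red three-tub mark (a red band 6 mm wide round rail and lip, y = 4 to 10 mm in the rack's frame): x 34, y 4, z 32 mm there; axes as the rack's. The leg is on the mark when its inner face is at this y, leaving 156 mm for the three tubs. Dark lines on the rail are other lengths and do not matter.
- leg: Sliding end leg, slides along the rack's y only; axes as the rack's. Origin: shelf level, row centre line, on its inner face (towards the tubs): on the mark it is at rack y = +4 mm; starts 55 to 90 mm farther out (-y). End plate 4 mm thick, x -28 to 46, top z 62 mm. Outside it the grey clamp block round the rail: x 24 to 46, y -60 to -4, z 6 to 58 mm, its front face (x 24) free.
- leg_grip (a point): Point on the leg where a gripper pointing down and closing along the leg's x takes clamp block and shut lever together: x 40.5, y -42, z 42 mm in the leg's frame; 33 mm thick there when shut (x 24 to 57). Sliding friction about 1.2 N plus the tubs it pushes (some 1 N each). With the lever shut the cam brakes the leg on the rail.
- lever (a joint): Angle (rad) of the orange cam lever on the block's back: 0 = shut, flat along the block; starts 0.42 to 0.5 open, free end standing out to the back (+x). Upright pivot at x 51, y -14 mm in the leg's frame; lever 10 mm thick, reaches 52 mm from it (to -y), z 14 to 50; outer face x 57 when shut. Stays where left; about 5 N at the grip moves it, up to 15 N in the last 0.1 rad (cam bites).
- lever_tip (a point): Outer face of the lever near its free end, 50 mm from the pivot, z = 32 mm.
- tub_a: Closed white plastic flip-top tub, square, 50 x 50 mm and 70 mm tall, about 0.1 to 0.2 kg; origin: centre of the underside. This one already stands in the rack within 4 mm of the fixed end. Green-grey catch at its -x side.
- tub_b: A like tub, standing loose on the shelf in front of the rack, turned anyhow; to be put in the rack.
- tub_c: A like tub, standing loose on the shelf in front of the rack, turned anyhow; to be put in the rack. The two may stand in the row in either order.
- mug: Red enamel mug, 80 mm across, 80 mm tall, handle to its +y; origin: underside centre. Stands in front of the rack among the loose tubs. Leave alone.
- colander: Aluminium colander, 242 mm across, 280 mm over the handles (along its y), 97 mm tall; origin: underside centre. Left of the rack. Leave alone.
- mortar: White ceramic mortar, 128 mm across, 75 mm tall, with its pestle standing in it, top about 130 mm; origin: underside centre. Right of the rack. Leave alone.
- reamer: Wooden citrus reamer lying on the shelf, 140 mm long, 44 mm thick, on the left; origin: underside centre. Leave alone.
- preserve: Amber preserve jar, 76 mm across, 110 mm tall, behind the rack to the right; origin: underside centre. Leave alone.
- oil: Green oil bottle, 64 mm across, 220 mm tall, behind the rack to the left; origin: underside centre. Leave alone.
Not all that is in view belongs to the job. What is shaped like the tub_a but pink or purple is not meant.

How it is judged:
On the way, in this order (a step that is already met when the one before it is completed fails the run):
1. the three tubs stand upright and square in the rack between the fixed end and the leg, let go (x of tub_a in the frame of rack between -0.008 and 0.008 m and y of tub_a in the frame of rack between -0.03 and 0.137 m and z of tub_a in the frame of rack between -0.001 and 0.007 m and angle between each of tub_a, tub_b, tub_c's own z axis and vertical below 0.08 rad and (angle between the x axis of tub_a and the x axis of rack, either way round below 0.14 rad or angle between the x axis of tub_a and the y axis of rack, either way round below 0.14 rad) and x of tub_b in the frame of rack between -0.008 and 0.008 m and y of tub_b in the frame of rack between -0.03 and 0.137 m and z of tub_b in the frame of rack between -0.001 and 0.007 m and (angle between the x axis of tub_b and the x axis of rack, either way round below 0.14 rad or angle between the x axis of tub_b and the y axis of rack, either way round below 0.14 rad) and x of tub_c in the frame of rack between -0.008 and 0.008 m and y of tub_c in the frame of rack between -0.03 and 0.137 m and z of tub_c in the frame of rack between -0.001 and 0.007 m and (angle between the x axis of tub_c and the x axis of rack, either way round below 0.14 rad or angle between the x axis of tub_c and the y axis of rack, either way round below 0.14 rad) and contact force between the fingers and tub_a below 0.1 N and contact force between the fingers and tub_b below 0.1 N and contact force between the fingers and tub_c below 0.1 N), for 0.2 s.
2. the leg is held by the fingers on the red mark (within 4 mm) with the lever still open (over 0.15 rad) (y of leg in the frame of rack between 0 and 0.008 m and value of joint lever above 0.15 rad and contact force between the fingers and leg above 0.5 N), for 0.2 s.
3. the lever is squeezed shut (under 0.06 rad) with the leg held on the mark (within 4 mm) (y of leg in the frame of rack between 0 and 0.008 m and value of joint lever below 0.06 rad and contact force between the fingers and leg above 1 N), for 0.2 s.
At the end, for the whole second after the job is handed in: Leg within 4 mm of the mark, lever within 0.06 rad of shut, fingers still pressing on leg and lever (over 1 N). All three tubs at rest on the rack's base between fixed end and leg, within 8 mm of the row's centre line, upright (0.08 rad), square to the rack (0.14 rad), not touched (all of step 3 and x of tub_a in the frame of rack between -0.008 and 0.008 m and y of tub_a in the frame of rack between 0.02 and 0.137 m and z of tub_a in the frame of rack between -0.001 and 0.007 m and angle between each of tub_a, tub_b, tub_c's own z axis and vertical below 0.08 rad and (angle between the x axis of tub_a and the x axis of rack, either way round below 0.14 rad or angle between the x axis of tub_a and the y axis of rack, either way round below 0.14 rad) and x of tub_b in the frame of rack between -0.008 and 0.008 m and y of tub_b in the frame of rack between 0.02 and 0.137 m and z of tub_b in the frame of rack between -0.001 and 0.007 m and (angle between the x axis of tub_b and the x axis of rack, either way round below 0.14 rad or angle between the x axis of tub_b and the y axis of rack, either way round below 0.14 rad) and x of tub_c in the frame of rack between -0.008 and 0.008 m and y of tub_c in the frame of rack between 0.02 and 0.137 m and z of tub_c in the frame of rack between -0.001 and 0.007 m and (angle between the x axis of tub_c and the x axis of rack, either way round below 0.14 rad or angle between the x axis of tub_c and the y axis of rack, either way round below 0.14 rad) and contact force between the fingers and tub_a below 0.1 N and contact force between the fingers and tub_b below 0.1 N and contact force between the fingers and tub_c below 0.1 N and linear speed of each of tub_a, tub_b, tub_c below 0.02 m/s); the arm keeps its last pose, push and grip.
It fails at once if the lever is closed below 0.12 rad while the leg is more than 7 mm off the mark (value of joint lever below 0.12 rad and (y of leg in the frame of rack below -0.003 m or y of leg in the frame of rack above 0.011 m)).
It fails at once if a tub is tipped over (more than 0.6 rad) (angle between any of tub_a, tub_b, tub_c's own z axis and vertical above 0.6 rad).
It fails at once if a bystander (mug, colander, mortar, reamer, preserve jar, oil bottle) is shifted by more than 20 mm (distance of any of mug, colander, mortar, reamer, preserve, oil from where it was at the start of the episode above 0.02 m).
It also fails if it takes over 61 s, if anything falls off the work surface, if the arm or the gripper's body presses on something with over 40 N, if the wrist force passes 120 N, or if a joint passes its speed limit or range.

### The arm

A 6-joint arm with a two-finger parallel gripper is mounted at the origin on the work surface. World frame = base frame: x ahead of the robot, y to its left, z up, the work surface at z = 0. Lengths are in m, angles in rad, forces in N, time in s.
With the tool pointing down it reaches from about 0.375 to 0.9 m from the base axis. Payload 3.1 kg.
Tool frame: the origin (TCP) lies at the very end of the fingers, on their centre line; the grasp point (between the pads) lies 19 mm behind it; z points along the fingers, y is the line along which they close (so a half turn about z gives the same grasp; the last joint's range is limited). The gripper opens to 85 mm and grips with 20 to 120 N. Pads are 22 mm wide; open, the fingers measure 114 mm over their backs; the gripper's body (76 mm by 85 mm) begins 54 mm behind the grasp point. The pads swing forward as they close: fully open they stand 13 mm farther back than shut.
Start: joints at [-0.178, 0.527, 1.433, -0, 1.181, -0.178], TCP at [0.625, 0, 0.231] pointing down, gripper open.
Joint ranges: [-3.08, 3.08], [-0.75, 2.2], [0.22, 2.44], [-1.43, 4.57], [0, 2.65], [-2.85, 2.85]. Speed limits (rad/s): [2.79, 2.79, 3.14, 3.14, 3.14, 3.14].

### API

Orientations are given as a unit quaternion [x, y, z, w].
In Python, from station import sense, snapshot, camera_params, sign_off gives the robot as it stands.
- The arm moves only by the shell command python3 -m handwheel 'ROWS' [OPENING] [FORCE]. ROWS is JSON, a list that holds one entry, the list of rows, each a list of 4 numbers: the shift along the tool's x, y, z in units of 25 mm (1.0 is 25 mm), then the turn about the tool's z in units of 6 degrees (1.0 is 6 degrees). A call has 1 to 20 rows; each row shifts and turns the commanded pose from where the row before left it, along the tool's axes as they then stand; what a row does not reach is not made up. A row lasts 1/8 s, in which the tool goes at most 62.5 mm and 10.7 degrees, less where a joint would pass 70% of its speed; a pose out of reach is approached as far as the arm can. A call is refused whole if a number of a shift passes 1 or a number of a turn 1, either way. A call with a gripper value outside its range is refused whole. OPENING is the finger opening in mm, from 0 to 85.4, set as the call begins (- or left out, the last holds). The fingers move at their own pace and stop on an object; FORCE is the grip in N (left out, the last holds). Time passes only in rows, so rows that do not move let the fingers close. It gives the time, the measured TCP pose, the force, the opening and the grip force at its end, in the units of the state.
- sense(): the state, without advancing time (a new reading comes with each control period).
- snapshot(name): name is "scene" or "side" or "wrist"; returns (picture, depth): 420x560x3 uint8, red, green, blue; 420x560 float32, m along the optical axis (not along the pixel's ray), 0 where there is no reading.
- camera_params(name): a dict with "mtx" (3x3 intrinsics, pixels), "extrinsics" (4x4, takes a point from camera to world coordinates); the wrist camera has in their place "hand_eye" (4x4, takes a point from camera to tool coordinates, whose origin is the TCP and whose axes are the flange's). Camera axes: x right, y up, looking along -z (the intrinsics and any distortion apply to the point x, -y, -z); pixel columns grow to the right and rows downward; lengths in m; the calibration is good to about 2 mm. The wrist camera is an equidistant fisheye: a pixel r from the principal point sees the ray r / f radians off the axis. A picture is of the moment at which its call begins: read the wrist's pose just before it. camera_params takes no time and is no camera call.
- sign_off(): hands the job in; it is judged then, once.
The state is a dict: "t": time; "q": joint angles; "qd": joint speeds; "tau": joint torques, N m; "tcp_pos": TCP position; "tool_rot": TCP orientation; "force": force on the tool from outside, world axes, zero at the start; "ft_torque": the same for the moment, N m; "finger_gap": opening from 0.0 (shut) to 1.0 (fully open); "gripper_force": force on a finger pad.
Only numpy, scipy, OpenCV 4.12 (cv2) and the standard library are available. Lean on these libraries where they do the work, as an engineer would, in place of code of your own. Each camera call takes 0.05 s, during which the arm holds its last target. There are 200 camera calls.

## Working session

There is one attempt and no reset: what is moved stays moved. The work goes in short steps, Python scripts to look and compute and a shell command to move; the robot and the scene stay as the last step left them, time stands still between calls to the robot, and variables do not carry over. Pictures are saved under pics/ and viewed, at most 10 in all, crops included, and the job is handed in when it is done.

```bash
ls; mkdir -p pics; cat > h.py <<'E'
import numpy as np, cv2
from station import *
from scipy.spatial.transform import Rotation as R
def snap(n):
    s=sense(); p,d=snapshot(n); return s,p,d
def cam(n,s=None):
    c=camera_params(n)
    if 'extrinsics' in c: return np.array(c['mtx']),np.array(c['extrinsics'])
    T=np.eye(4);T[:3,:3]=R.from_quat(s['tool_rot']).as_matrix();T[:3,3]=s['tcp_pos']
    return np.array(c['mtx']),T@np.array(c['hand_eye'])
def points(d,K,E):
    v,u=np.mgrid[:d.shape[0],:d.shape[1]]
    P=np.stack([(u-K[0,2])/K[0,0]*d,-(v-K[1,2])/K[1,1]*d,-d],-1)
    return P@E[:3,:3].T+E[:3,3]
def save(n,p): cv2.imwrite('pics/'+n,p[...,::-1])
E
python3 - <<'E'
from h import *
print(sense())
for n in ('scene','side','wrist'):
    s,p,d=snap(n); np.savez(f'{n}0.npz',p=p,d=d,pos=s['tcp_pos'],rot=s['tool_rot'])
    save(n+'0.png',p); c=camera_params(n); print(n,{k:(np.round(v,4).tolist() if not isinstance(v,str) else v) for k,v in c.items()})
E
```

```text
pics
{'t': 0.0, 'q': array([-1.78488635e-01,  5.28497151e-01,  1.43394447e+00,  9.54609387e-06,
        1.18140304e+00, -1.78487680e-01]), 'qd': array([-0.00034697,  0.00010296, -0.00058044, -0.00063825,  0.00120229,
       -0.00033111]), 'tau': array([ 2.50220628e-04, -4.42344439e+01, -1.78024775e+01, -2.06930472e-04,
        8.36740597e-03,  2.24214921e-05]), 'tcp_pos': array([6.24259166e-01, 1.72882481e-04, 2.30301187e-01]), 'tool_rot': array([ 7.07107955e-01,  7.07104711e-01, -6.38571110e-04, -9.27433646e-04]), 'force': array([ 0.1085913 , -0.27632125,  0.14895699]), 'ft_torque': array([ 0.02100049, -0.0183788 ,  0.04197698]), 'gripper_force': 0.0, 'finger_gap': 1.0019643277789438}
scene {'mtx': [[510.3044, 0.0, 279.4767], [0.0, 510.3044, 208.792], [0.0, 0.0, 1.0]], 'extrinsics': [[0.8148, -0.3765, 0.4409, 1.3051], [0.5796, 0.5456, -0.6053, -0.9824], [-0.0126, 0.7487, 0.6627, 1.1716], [0.0, 0.0, 0.0, 1.0]]}
side {'mtx': [[416.5654, 0.0, 277.1722], [0.0, 416.5654, 211.4143], [0.0, 0.0, 1.0]], 'extrinsics': [[-0.9913, 0.0655, -0.1138, 0.4446], [-0.1302, -0.6028, 0.7872, 0.9451], [-0.017, 0.7952, 0.6061, 0.7883], [0.0, 0.0, 0.0, 1.0]]}
wrist {'mtx': [[325.1923, 0.0, 280.5942], [0.0, 325.1923, 206.1184], [0.0, 0.0, 1.0]], 'hand_eye': [[-0.0, 0.9479, 0.3186, 0.0824], [1.0, 0.0003, -0.0007, -0.0], [-0.0007, 0.3186, -0.9479, -0.1427], [0.0, 0.0, 0.0, 1.0]]}
```

View pictures.

View pics/scene0.png

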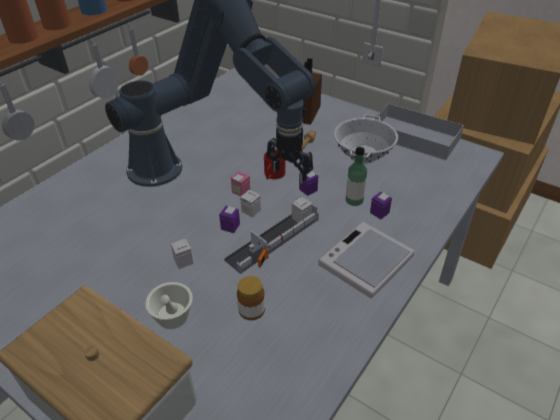

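View pics/side0.png

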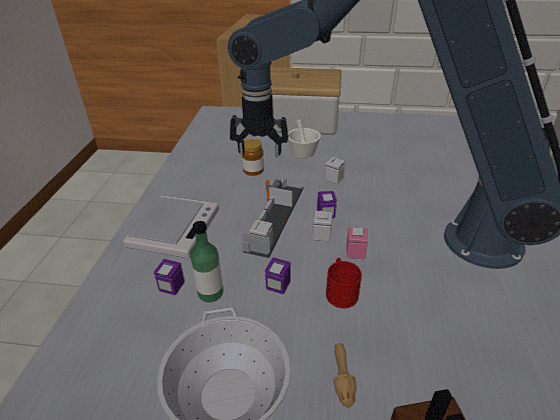

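View pics/wrist0.png

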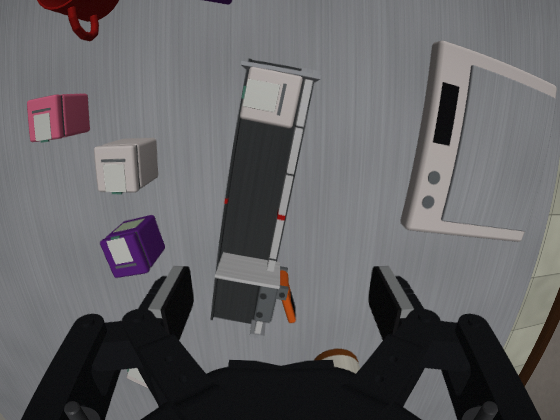

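The three pictures show the following:
- **Rack:** runs about along world y. Fixed end is at the top of the wrist view (280,68), with white tub_a at (272,97) and the leg with orange lever at (250,290).
- **White tubs:** in the wrist view at (127,165), and at about (135,378), partly hidden. In the scene view these are (251,202) and (182,252).
- **Distractors:** pink tub at wrist (60,117), purple tub at wrist (132,245).

Next I measure.

```bash
cat >> h.py <<'E'
def fpoints(d,K,E):
    D=rays(K,E,*np.mgrid[:d.shape[0],:d.shape[1]][::-1]); c=D@E[:3,2]  # cos with cam z
    return D*(d/-c)[...,None]+E[:3,3]
def rays(K,E,u,v):
    x=(np.asarray(u,float)-K[0,2])/K[0,0];y=(np.asarray(v,float)-K[1,2])/K[1,1];t=np.hypot(x,y)
    s=np.sin(t)/np.maximum(t,1e-9)
    return np.stack([x*s,-y*s,-np.cos(t)],-1)@E[:3,:3].T
def toplane(K,E,u,v,z):
    D=rays(K,E,u,v); return E[:3,3]+D*((z-E[2,3])/D[...,2])[...,None]
def tops(p,P,ok,zlo,zhi,extra=None):
    hsv=cv2.cvtColor(p,cv2.COLOR_RGB2HSV)
    m=(ok&(P[...,2]>zlo)&(P[...,2]<zhi)&(P[...,0]>.3)&(P[...,0]<.95)&(abs(P[...,1])<.5)).astype(np.uint8)
    n,l,st,c=cv2.connectedComponentsWithStats(m); out=[]
    for i in range(1,n):
        if st[i,4]<60: continue
        q=P[l==i]; r=cv2.minAreaRect((q[:,:2]*1000).astype(np.float32))
        out.append((np.round(c[i]),st[i,4],np.round(r[0],1),np.round(r[1],1),round(r[2],1),round(np.median(q[:,2])*1000,1),np.median(hsv[l==i],0)))
    return out
E
python3 - <<'E'
from h import *
for n in ('scene','side','wrist'):
    f=np.load(n+'0.npz'); K,E=cam(n,{'tcp_pos':f['pos'],'tool_rot':f['rot']})
    P=(fpoints if n=='wrist' else points)(f['d'],K,E)
    z=P[...,2][(f['d']>0)&(abs(P[...,2])<.02)]; print(n,'table z',np.median(z),z.std())
    for o in tops(f['p'],P,f['d']>0,.055,.08): print(*o)
E
```

```text
scene table z 0.0015800487510344574 0.004119725442975787
[267. 163.] 82 [384.5 213.8] [26.7 99.7] 44.3 67.7 [  1. 185.  69.]
[240. 178.] 186 [358.5  84.6] [58.5 52.9] 88.5 69.6 [169.  84. 131.]
[311. 177.] 112 [560.3 224.2] [55.1 41.2] 75.1 70.6 [136. 112.  97.]
[355. 190.] 103 [722.3 256.3] [64.8 34.9] 22.0 68.0 [30.  6. 85.]
[250. 197.] 208 [452.1  20.4] [56.4 56.4] 85.5 69.6 [135.   6. 130.]
[381. 199.] 212 [819.7 262.7] [59.8 51.5] 83.9 69.9 [136. 119.  98.]
[302. 205.] 245 [625.7  86. ] [60.5 72.2] 87.3 72.0 [135.   6. 122.]
[229. 213.] 222 [443.5 -80.6] [54.  57.1] 11.2 70.5 [136. 121.  98.]
[258. 243.] 161 [ 588.4 -139.4] [62.6 85.8] 79.2 60.0 [107.  21.  84.]
[181. 247.] 256 [ 423.2 -284. ] [49.1 59.2] 62.2 70.9 [135.   6. 135.]
[171. 297.] 656 [ 544.1 -445.8] [108.2 128.8] 89.9 72.3 [ 39.  12. 128.]
[251. 303.] 170 [ 727.3 -323.9] [75.9 38.9] 48.9 68.1 [ 14. 121.  67.]
side table z 0.0007310140509040886 0.0036893332002583055
[304. 139.] 338 [ 539.6 -447. ] [118.7 112.7] 6.0 68.1 [ 26.  17. 131.]
[253. 158.] 141 [ 703.3 -288.1] [74.8 42.1] 14.6 66.9 [ 15. 170.  91.]
[335. 163
[... 606 characters left out ...]
  2. 225.  97.]
[209. 282.] 203 [706.3 288.5] [64.6 34.1] 23.8 67.9 [ 18.  16. 129.]
[231. 342.] 1275 [609.2 461.4] [ 76.8 202.2] 90.0 68.2 [135.   6. 131.]
wrist table z 0.0002944954775471742 0.002136948924415811
[68. 12.] 591 [382.9 198.4] [41.9 65.3] 75.8 67.7 [  1. 224.  70.]
[272.  94.] 3285 [619.4  87.9] [55.5 76.2] 79.2 73.1 [ 11.  12. 170.]
[ 46. 118.] 1608 [356.5  83.4] [52.1 51.5] 90.0 69.9 [172. 130. 160.]
[117. 168.] 2087 [450.6  20.3] [52.3 50.8] 88.2 70.1 [ 10.  14. 168.]
[125. 254.] 1662 [443.4 -79.9] [50.4 51.8] 13.1 70.1 [138. 176. 102.]
[260. 294.] 1187 [ 586.9 -138.5] [59.7 84.8] 79.1 58.6 [98. 12. 84.]
[135. 377.] 216 [ 411.7 -286.1] [39.4 36. ] 67.0 70.9 [ 30.   8. 159.]
```

```bash
cat > rack.py <<'E'
from h import *
import sys
def rackfit(f,verbose=True):
    p,d=f['p'],f['d'];K,E=cam('wrist',{'tcp_pos':f['pos'],'tool_rot':f['rot']})
    P=fpoints(d,K,E); hsv=cv2.cvtColor(p,cv2.COLOR_RGB2HSV).astype(int); ok=d>0
    box=(P[...,0]>.53)&(P[...,0]<.70)&(P[...,1]>-.22)&(P[...,1]<.14)&ok
    rail=box&(P[...,2]>.027)&(P[...,2]<.036)&(hsv[...,2]>130)&(hsv[...,1]<60)&(P[...,0]>.6)&(P[...,1]<.1)
    n,l,st,c=cv2.connectedComponentsWithStats(rail.astype(np.uint8))
    v,u=np.nonzero(rail); 
    zr=np.median(P[rail][:,2]); Q=toplane(K,E,u,v,.032)[:,:2]
    vx,vy,x0,y0=cv2.fitLine(Q.astype(np.float32),cv2.DIST_HUBER,0,.001,.001).ravel()
    if vy<0: vx,vy=-vx,-vy
    yd=np.array([vx,vy]); xd=np.array([vy,-vx]); s=(Q-[x0,y0])@xd
    print('rail n',len(Q),'z',zr,'ydir',yd,'yaw deg',np.degrees(np.arctan2(-vx,vy)),'spread mm',np.percentile(s*1000,[2,10,50,90,98]))
    railmid=np.array([x0,y0])+xd*(np.percentile(s,3)+np.percentile(s,97))/2
    red=box&((hsv[...,0]<8)|(hsv[...,0]>172))&(hsv[...,1]>150)&(hsv[...,2]>60)
    n,l,st,c=cv2.connectedComponentsWithStats(red.astype(np.uint8))
    org=railmid-xd*.034
    for i in range(1,n):
        if st[i,4]<8: continue
        v,u=np.nonzero(l==i); 
        for z in (.032,.011):
            q=(toplane(K,E,u,v,z)[:,:2]-org); print('red',c[i].round(),st[i,4],'z',z,'rack x',np.percentile(q@xd*1000,[5,50,95]).round(1),'y',np.percentile(q@yd*1000,[2,50,98]).round(1))
    pl=box&(P[...,2]>.056)&(P[...,2]<.066)
    n,l,st,c=cv2.connectedComponentsWithStats(pl.astype(np.uint8))
    for i in range(1,n):
        if st[i,4]<40: continue
        v,u=np.nonzero(l==i); q=toplane(K,E,u,v,.062)[:,:2]-org
        print('plate',c[i].round(),st[i,4],'x',np.percentile(q@xd*1000,[2,98]).round(1),'y',np.percentile(q@yd*1000,[2,50,98]).round(1),'z',np.median(P[l==i][:,2]))
    t=box&(P[...,2]>.066)&(P[...,2]<.085)
    n,l,st,c=cv2.connectedComponentsWithStats(t.astype(np.uint8))
    for i in range(1,n):
        if st[i,4]<400: continue
        v,u=np.nonzero(l==i); q=toplane(K,E,u,v,.073)[:,:2]-org
        r=cv2.minAreaRect(np.stack([q@xd,q@yd],1).astype(np.float32)*1000)
        print('tub',c[i].round(),'x',np.percentile(q@xd*1000,[1,99]).round(1),'y',np.percentile(q@yd*1000,[1,99]).round(1),'z',np.median(P[l==i][:,2]),'rect',[np.round(a,1) for a in r])
    o=box&(hsv[...,0]>5)&(hsv[...,0]<22)&(hsv[...,1]>170)&(hsv[...,2]>100)&(P[...,2]>.04)
    if o.sum()>20:
        v,u=np.nonzero(o); q=toplane(K,E,u,v,.050)[:,:2]-org; Q=np.stack([q@xd,q@yd],1)*1000
        print('lever',len(v),Q.min(0),Q.max(0), cv2.minAreaRect(Q.astype(np.float32)), 'z',np.median(P[o][:,2]))
    print('org(y arbitrary)',org,'xd',xd,'yd',yd)
    return org,xd,yd
if __name__=='__main__': rackfit(np.load(sys.argv[1]))
E
python3 rack.py wrist0.npz
```

```text
rail n 1288 z 0.03228230467313398 ydir [0.18749095 0.9822663 ] yaw deg -10.806396 spread mm [-3.78423746 -3.13986123 -0.00991457  3.11952884  3.96844167]
red [226. 201.] 14 z 0.032 rack x [-30.7 -29.4 -28.2] y [-37.9 -35.4 -33. ]
red [226. 201.] 14 z 0.011 rack x [-33.2 -31.9 -30.5] y [-45.4 -42.6 -40.1]
red [281. 217.] 33 z 0.032 rack x [29.8 33.8 37.6] y [-44.7 -42.5 -40.3]
red [281. 217.] 33 z 0.011 rack x [31.  35.3 39.3] y [-52.6 -50.2 -47.9]
plate [281.  69.] 363 x [-32.3  40.9] y [110.2 112.4 114.6] z 0.06202630672013493
plate [261. 294.] 1142 x [-22.8  54.3] y [-165.4 -124.2 -109.3] z 0.058615931763842916
tub [271.  97.] x [-24.2  24.6] y [ 60.3 108.7] z 0.07328857197809518 rect [array([-0.3, 84.4]), array([50. , 51.6]), np.float64(88.9)]
lever 230 [  46.76945492 -172.12343061] [  75.13687725 -112.03414249] ((60.48317337036133, -142.22900390625), (10.863252639770508, 63.953834533691406), 20.839927673339844) z 0.049909895545504845
org(y arbitrary) [0.59900801 0.00331146] xd [ 0.9822663  -0.18749095] yd [0.18749095 0.9822663 ]
```

```bash
python3 - <<'E'
import cv2,numpy as np
from h import *
p=np.load('wrist0.npz')['p']; q=np.load('scene0.npz')['p']
a=cv2.resize(p[50:350,90:330],None,fx=1.8,fy=1.8,interpolation=cv2.INTER_CUBIC)
b=cv2.resize(q[160:280,160:280],(360,360),interpolation=cv2.INTER_CUBIC)
im=np.zeros((540,792,3),np.uint8); im[:540,:432]=a; im[:360,432:792]=b
save('crop1.png',im)
E
```

```text
(no output)
```

View pics/crop1.png

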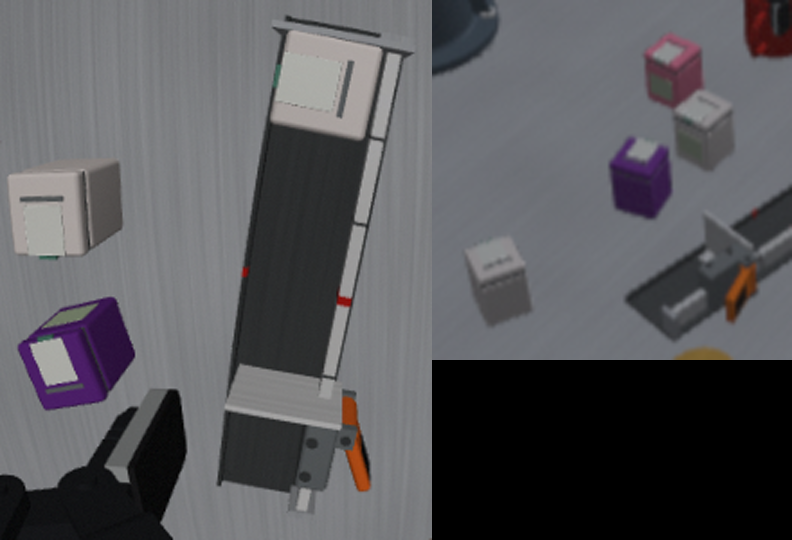

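The crop confirms the tubs. White ones are at wrist (127,165) = tub_b and scene (182,252) = tub_c. The pink at (60,117) and the purple at (132,245) don't fit and stay. I go above tub_b now.

```bash
python3 -m handwheel '[[[0.12,-1,0.45,0],[0.12,-1,0.45,0],[0.12,-1,0.45,0],[0.12,-1,0.45,0],[0.12,-1,0.45,0],[0.12,-1,0.45,0],[0.1,-0.95,0.45,0.3],[0,0,0,0]]]' 85
cat > tubs.py <<'E'
from h import *
import sys
s,p,d=snap('wrist'); np.savez(sys.argv[1]+'.npz',p=p,d=d,pos=s['tcp_pos'],rot=s['tool_rot']); save(sys.argv[1]+'.png',p)
print('tcp',s['tcp_pos'],'toolx',R.from_quat(s['tool_rot']).as_matrix()[:,0],'t',s['t'])
K,E=cam('wrist',s); P=fpoints(d,K,E)
for o in tops(p,P,d>0,.064,.08): print(*o)
E
python3 tubs.py w1
```

```text
t: 1.15
tcp_pos: [0.4487, 0.0211, 0.1519]
tool_rot: [0.718, 0.696, -0.001, -0.002]
force: [-0.3, 0.1, 0.3]
finger_gap: 0.995
gripper_force: 0.0
tcp [0.44865568 0.0211153  0.15185276] toolx [3.10569982e-02 9.99517283e-01 8.14555822e-04] t 1.15
[486. 130.] 3211 [613.6  86.5] [50.2 51.9] 78.1 73.3 [ 10.  14. 167.]
[154. 136.] 4159 [355.9  83.5] [50.2 51.7] 0.1 70.2 [172. 128. 174.]
[283. 212.] 4304 [449.8  20.3] [52.  50.4] 88.2 70.4 [ 10.  13. 173.]
[278. 321.] 2581 [442.4 -80.4] [50.5 51.9] 12.9 70.4 [138. 179. 103.]
```

```bash
python3 -m handwheel '[[[-0.03,0.04,0.95,0],[0,0,0.95,0],[0,0,0.95,0],[0,0,0.95,0],[0,0,0.84,0],[0,0,0,0]]]' 85 && python3 -m handwheel '[[[0,0,0,0],[0,0,0,0],[0,0,0,0],[0,0,0,0],[0,0,0,0],[0,0,0,0]]]' 40 40
```

```text
t: 1.95
tcp_pos: [0.4536, 0.0194, 0.0356]
tool_rot: [0.718, 0.696, -0.0, -0.0]
force: [-1.0, -0.5, 0.7]
finger_gap: 0.997
gripper_force: 0.0
t: 2.7
tcp_pos: [0.4529, 0.0197, 0.0375]
tool_rot: [0.718, 0.696, 0.001, 0.001]
force: [0.2, 0.1, 6.1]
finger_gap: 0.58
gripper_force: 42.8
```

```bash
python3 -m handwheel '[[[0,0,-0.5,0],[0,0,-1,0],[0,0,-1,0],[0,0,-1,0],[0.1,0.6,-0.3,0],[0.12,0.9,0,0],[0.12,0.9,0,0],[0.12,0.9,0,0],[0.12,0.9,0,0],[0.12,0.9,0,0],[0.12,0.97,0,0],[0,0,0,0.5],[0,0,0,0.5],[0,0,0,0.5],[0,0,0,0],[0,0,0,0]]]' && python3 tubs.py w2
```

```text
t: 4.7
tcp_pos: [0.6043, 0.0355, 0.1318]
tool_rot: [0.77, 0.638, -0.0, -0.0]
force: [0.5, -0.1, -1.9]
finger_gap: 0.579
gripper_force: 42.1
tcp [0.60428978 0.03553481 0.13182153] toolx [1.86662298e-01 9.82424137e-01 3.84633429e-05] t 4.7
[ 9. 45.] 1160 [416.2 219.6] [90.4 19.8] 71.5 70.2 [  1. 227.  41.]
[141.   3.] 436 [544.2 204.4] [ 6.1 49.4] 71.0 68.6 [138. 186.  48.]
[282. 148.] 6119 [614.5  86.1] [50.1 51.4] 78.5 73.3 [ 10.  13. 154.]
[ 11. 219.] 1259 [359.9  83.8] [51.5 46.4] 88.4 70.0 [172. 132. 143.]
[165. 372.] 128 [465.3 -97.5] [21.8 10.6] 42.5 69.5 [138. 184.  80.]
```

```bash
python3 - <<'E'
from h import *
f=np.load('w2.npz');K,E=cam('wrist',{'tcp_pos':f['pos'],'tool_rot':f['rot']});P=fpoints(f['d'],K,E)
hsv=cv2.cvtColor(f['p'],cv2.COLOR_RGB2HSV)
ok=(f['d']>0)&(hsv[...,1]<40)&(hsv[...,2]>110)
for o in tops(f['p'],P,ok,.145,.19): print(*o)
E
python3 rack.py w2.npz | cut -c1-200
```

```text
[281. 238.] 970 [609.   60.7] [ 3.2 48. ] 79.5 148.7 [  9.  14. 138.]
[281. 295.] 11268 [604.7  37.8] [50.5 49. ] 79.4 164.5 [ 10.  14. 152.]
rail n 872 z 0.032208491359685884 ydir [0.1800332 0.9836605] yaw deg -10.371694 spread mm [-3.75585703 -3.02709859  0.07090266  2.87498455  3.46300974]
plate [286. 105.] 673 x [-32.8  40.5] y [42.2 43.9 46. ] z 0.062135465855513494
tub [282. 148.] x [-24.6  24.2] y [-7.8 40.2] z 0.07333537676907492 rect [array([-0.4, 16.1]), array([49.3, 50.7]), np.float64(88.7)]
lever 32 [  44.78348744 -188.7181059 ] [  50.63371914 -177.34836273] ((48.912689208984375, -182.96527099609375), (5.934808254241943, 9.914300918579102), 36.194393157958984) z 0.04435001067549901
org(y arbitrary) [0.61206703 0.07073817] xd [ 0.9836605 -0.1800332] yd [0.1800332 0.9836605]
```

```bash
python3 -m handwheel '[[[-0.05,0.03,0.8,0],[0,0,0.9,0],[0,0,0.9,0],[0,0,0.5,0],[0,0,0.3,0],[0,0,0.2,0],[0,0,0,0],[0,0,0,0]]]'
```

```text
t: 5.75
tcp_pos: [0.6054, 0.0341, 0.0421]
tool_rot: [0.77, 0.637, 0.0, 0.0]
force: [-0.7, -0.6, -2.4]
finger_gap: 0.58
gripper_force: 42.1
```

```bash
python3 -m handwheel '[[[0,0,0.04,0],[0,0,0.02,0],[0,0,0,0],[0,0,0,0]]]'
```

```text
t: 6.25
tcp_pos: [0.6052, 0.0341, 0.0406]
tool_rot: [0.771, 0.637, 0.0, 0.0]
force: [-0.9, -0.1, 4.1]
finger_gap: 0.579
gripper_force: 42.5
```

Contact (force went from −2.4 to +4.1 N). I open slightly and lift clear, then go for tub_c.

```bash
python3 -m handwheel '[[[0,0,0,0],[0,0,0,0],[0,0,0,0],[0,0,-0.3,0],[0,0,-1,0],[0,0,-1,0],[0,0,-1,0],[0,0,-0.7,0],[0,0,0,0],[0,0,0,0]]]' 64 && python3 tubs.py w3
```

```text
t: 7.5
tcp_pos: [0.6044, 0.0342, 0.1394]
tool_rot: [0.771, 0.637, -0.0, -0.001]
force: [-0.0, -0.8, -1.2]
finger_gap: 0.75
gripper_force: 0.0
tcp [0.60440618 0.03416721 0.13938511] toolx [ 1.87426465e-01  9.82278634e-01 -6.89221105e-05] t 7.5
[14. 47.] 1268 [411.7 221.6] [89.6 26.9] 66.5 70.8 [  1. 225.  45.]
[146.   3.] 485 [544.1 204.8] [ 6.8 50.3] 69.8 69.0 [138. 184.  60.]
[282. 178.] 10642 [609.8  60.4] [103.5  51.5] 79.1 73.3 [ 10.  14. 164.]
[ 14. 215.] 1481 [356.9  83.5] [52.  50.8] 89.0 70.0 [172. 131. 152.]
[157. 366.] 278 [452.  -96.1] [38.5 17.6] 14.9 70.1 [138. 182.  92.]
```

```bash
python3 -m handwheel '[[[-0.92,-0.32,-0.05,0],[-0.92,-0.32,-0.05,0],[-0.92,-0.32,-0.05,0],[-0.92,-0.32,-0.05,0],[-0.92,-0.32,-0.05,0],[-0.92,-0.32,-0.05,0],[-0.92,-0.32,-0.05,0],[-0.92,-0.32,-0.05,0],[-0.92,-0.32,-0.05,0],[-0.92,-0.32,0,0],[-0.92,-0.32,0,0],[-0.92,-0.32,0,0],[-0.92,-0.32,0,0],[-0.92,-0.32,0,0],[-0.9,-0.3,0,0],[0,0,0,0.8],[0,0,0,0.8],[0,0,0,0.7],[0,0,0,0],[0,0,0,0]]]' 85 && python3 tubs.py w4
```

```text
t: 10.05
tcp_pos: [0.4229, -0.2817, 0.1508]
tool_rot: [0.841, 0.541, -0.0, -0.001]
force: [-0.2, -0.6, -0.1]
finger_gap: 0.996
gripper_force: 0.0
tcp [ 0.42287787 -0.2816816   0.15077693] toolx [4.15278899e-01 9.09694049e-01 4.17449459e-04] t 10.05
[553. 118.] 740 [ 683.6 -302.4] [67.7 23.3] 73.2 71.4 [ 13. 203.  42.]
[280. 216.] 4277 [ 421.3 -283.3] [49.4 51.8] 62.2 70.4 [ 10.  14. 151.]
[479. 288.] 2056 [ 564.9 -434.2] [ 66.4 125.1] 41.0 74.7 [ 30.  25. 145.]
```

```bash
python3 -m handwheel '[[[-0.08,-0.03,0.5,0.55],[0,0,0.95,0],[0,0,0.95,0],[0,0,0.95,0],[0,0,0.85,0],[0,0,0.35,0],[0,0,0,0],[0,0,0,0]]]' 85 && python3 -m handwheel '[[[0,0,0,0],[0,0,0,0],[0,0,0,0],[0,0,0,0],[0,0,0,0],[0,0,0,0]]]' 40 40
```

```text
t: 11.1
tcp_pos: [0.422, -0.2838, 0.0382]
tool_rot: [0.857, 0.516, 0.0, 0.001]
force: [0.7, 0.4, 0.1]
finger_gap: 0.995
gripper_force: 0.0
t: 11.85
tcp_pos: [0.4219, -0.2838, 0.0382]
tool_rot: [0.857, 0.516, 0.0, 0.001]
force: [-0.2, 0.8, 6.8]
finger_gap: 0.578
gripper_force: 42.2
```

```bash
python3 -m handwheel '[[[0,0,-0.5,0],[0,0,-1,0],[0,0,-1,0],[0,0,-1,-0.5],[0,0,-0.6,-0.8],[0,0,0,-0.8],[0,0,0,-0.75],[0.6,0.24,0,0],[0.98,0.4,0,0],[0.98,0.4,0,0],[0.98,0.4,0,0],[0.98,0.4,0,0],[0.98,0.4,0,0],[0.98,0.4,0,0],[0.98,0.4,0,0],[0.98,0.4,0,0],[0.98,0.4,0,0],[0.98,0.4,0,0],[0.98,0.4,0,0],[0.45,0.16,0,0]]]' && python3 -m handwheel '[[[0,0,0,0],[0,0,0,0],[0,0,0,0]]]' && python3 tubs.py w5 && python3 - <<'E'
from h import *
f=np.load('w5.npz');K,E=cam('wrist',{'tcp_pos':f['pos'],'tool_rot':f['rot']});P=fpoints(f['d'],K,E)
hsv=cv2.cvtColor(f['p'],cv2.COLOR_RGB2HSV)
ok=(f['d']>0)&(hsv[...,1]<40)&(hsv[...,2]>110)
for o in tops(f['p'],P,ok,.145,.19): print(*o)
p=f['pos'][:2]-[.5897,-.0454]; print('rack y,x',p@[.1875,.9823],p@[.9823,-.1875])
E
```

```text
t: 14.35
tcp_pos: [0.595, -0.0132, 0.14]
tool_rot: [0.77, 0.638, -0.0, -0.0]
force: [0.4, -0.2, -1.1]
finger_gap: 0.578
gripper_force: 41.8
t: 14.72
tcp_pos: [0.5944, -0.0161, 0.14]
tool_rot: [0.771, 0.637, -0.0, -0.0]
force: [0.8, -0.5, -1.2]
finger_gap: 0.58
gripper_force: 41.8
tcp [ 0.59435396 -0.01612716  0.140036  ] toolx [ 1.88681665e-01  9.82038290e-01 -1.58959778e-04] t 14.725
[10. 19.] 529 [407.8 195.1] [31.8 32.4] 23.3 69.1 [  1. 227.  53.]
[282.  68.] 5870 [614.5  86.6] [50.3 51.4] 78.2 73.3 [ 10.  13. 155.]
[282. 145.] 5691 [605.3  34.8] [51.4 50.5] 79.3 73.3 [ 10.  13. 157.]
[  9. 160.] 1061 [371.6  78.8] [59.9 31.8] 63.5 69.7 [172. 133. 144.]
[120. 301.] 986 [439.9 -67.7] [51.9 26.7] 19.0 70.2 [138.  135.5  93. ]
[417. 408.] 198 [ 703.6 -273.5] [25.5  5.7] 8.8 71.6 [ 13. 206.  68.]
[281. 238.] 1625 [599.2   7.5] [ 4.1 48.3] 77.8 154.2 [  9.  14. 130.]
[280. 296.] 10979 [594.5 -15.9] [50.8 48.9] 79.4 172.1 [ 10.  13. 155.]
rack y,x 0.029627324371870625 -0.0009170682310743359
```

```bash
python3 -m handwheel '[[[0.02,0.04,0.7,0],[0,0,0.9,0],[0,0,0.9,0],[0,0,0.7,0],[0,0,0.4,0],[0,0,0.26,0],[0,0,0,0],[0,0,0.04,0],[0,0,0.03,0],[0,0,0,0]]]'
```

```text
t: 16.02
tcp_pos: [0.5962, -0.0151, 0.0422]
tool_rot: [0.771, 0.637, 0.0, 0.0]
force: [-0.2, 0.1, -0.7]
finger_gap: 0.575
gripper_force: 41.8
```

```bash
python3 -m handwheel '[[[0,0,0.04,0],[0,0,0.02,0],[0,0,0,0]]]' && python3 -m handwheel '[[[0,0,0,0],[0,0,0,0],[0,0,0,0],[0,0,-0.3,0],[0,0,-1,0],[0,0,-1,0],[0,0,-1,0],[-0.5,0,-1,0],[-0.8,0,-0.5,0],[-0.7,0,0,0],[0,0,0,0],[0,0,0,0]]]' 64 && python3 tubs.py w6; python3 rack.py w6.npz
```

```text
t: 16.4
tcp_pos: [0.5962, -0.0151, 0.0412]
tool_rot: [0.77, 0.637, 0.0, 0.0]
force: [0.2, 0.2, 5.2]
finger_gap: 0.58
gripper_force: 42.7
t: 17.9
tcp_pos: [0.5858, -0.0642, 0.1592]
tool_rot: [0.771, 0.637, -0.001, -0.001]
force: [-0.7, -0.3, -1.2]
finger_gap: 0.749
gripper_force: 0.0
tcp [ 0.58580897 -0.06416945  0.15917463] toolx [1.88291398e-01 9.82113011e-01 6.18495732e-04] t 17.9
[282.  89.] 12614 [603.2  25.1] [132.3  51.2] 79.6 73.3 [ 10.  13. 171.]
[ 13. 105.] 1477 [359.3  83.3] [51.7 45.8] 88.7 69.9 [172. 131. 157.]
[127. 255.] 2562 [442.9 -80.4] [50.6 51.7] 12.1 70.2 [138. 178. 103.]
[405. 381.] 336 [ 680.9 -292.6] [48.5 10.2] 58.3 72.4 [ 13. 201.  63.]
rail n 2174 z 0.032123987840174006 ydir [0.18727712 0.98230714] yaw deg -10.793921 spread mm [-4.06563691 -3.24102736  0.01393459  3.27217684  4.07878241]
red [246. 163.] 23 z 0.032 rack x [-31.5 -29.9 -29. ] y [-35.5 -32.9 -30.3]
red [246. 163.] 23 z 0.011 rack x [-33.9 -32.2 -31.2] y [-39.8 -36.9 -34.2]
red [321. 168.] 59 z 0.032 rack x [30.3 33.8 37.2] y [-39.9 -37.2 -34.6]
red [321. 168.] 59 z 0.011 rack x [32.7 36.4 40.1] y [-44.4 -41.6 -38.8]
plate [276.  39.] 68 x [-23.2  16.9] y [65.3 65.4 66.4] z 0.058473511005720874
plate [313. 276.] 2025 x [-22.9  53.3] y [-160.9 -120.4 -104.9] z 0.058486269171748734
tub [282.  89.] x [-24.3  24.6] y [-36.9  91.8] z 0.07325470314572352 rect [array([-0.1, 27.8]), array([ 50.8, 131.1]), np.float64(0.3)]
lever 68 [  47.75095674 -388.92528715] [ 234.52970886 -108.59516993] ((136.7601318359375, -251.6082763671875), (15.150083541870117, 336.83380126953125), 33.032615661621094) z 0.04841338202948306
org(y arbitrary) [ 0.5980656  -0.00212295] xd [ 0.98230714 -0.18727712] yd [0.18727712 0.98230714]
```

View pics/w6.png

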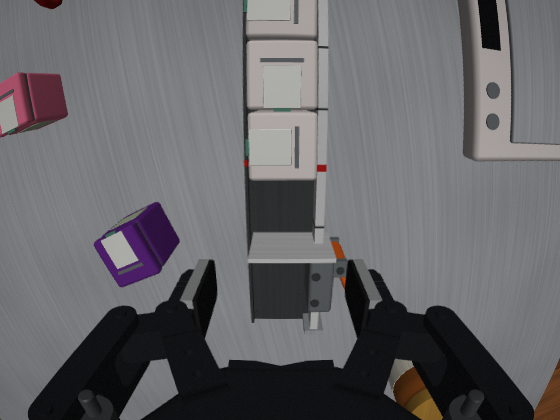

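View: the three tubs form one row at (282,15), (282,75) and (282,145). The red mark is at (321,168), the leg plate at (290,245), and the lever at (340,260) is partly behind a finger. Next I hover over the leg and measure it.

```bash
python3 -m handwheel '[[[-0.8,0.5,0.2,0],[-0.9,0.5,0.2,0],[-0.9,0.5,0.2,0],[-0.72,0.39,0.2,0],[0,0,0,0],[0,0,0,0],[0,0,0,0]]]' 85 && python3 tubs.py w7 && cat > leg.py <<'E'
from h import *
import sys
f=np.load(sys.argv[1]);K,E=cam('wrist',{'tcp_pos':f['pos'],'tool_rot':f['rot']});P=fpoints(f['d'],K,E)
O=np.array([.5897,-.0454]);xd=np.array([.9823,-.1875]);yd=np.array([.1875,.9823])
Q=np.stack([(P[...,:2]-O)@xd,(P[...,:2]-O)@yd,P[...,2]],-1)*1000
hsv=cv2.cvtColor(f['p'],cv2.COLOR_RGB2HSV).astype(int)
t=(f['pos'][:2]-O)*1000;print('tcp rack',t@xd,t@yd,f['pos'][2]*1000)
b=(f['d']>0)&(Q[...,0]>-40)&(Q[...,0]<90)&(Q[...,1]>-150)&(Q[...,1]<20)
m=b&(Q[...,2]>59.5)&(Q[...,2]<65)&(Q[...,0]<22)
print('plate top',m.sum(),np.percentile(Q[m],[2,50,98],0).round(1).tolist())
m=b&(Q[...,2]>55)&(Q[...,2]<59.5)&(Q[...,0]>22)&(Q[...,0]<49)&(hsv[...,1]<90)
print('block top',m.sum(),np.percentile(Q[m],[2,50,98],0).round(1).tolist())
m=b&(hsv[...,0]>3)&(hsv[...,0]<22)&(hsv[...,1]>150)&(Q[...,2]>46)&(Q[...,2]<54)&(Q[...,0]>40)
r=cv2.minAreaRect(Q[m][:,:2].astype(np.float32)); print('lever top',m.sum(),r)
if m.sum()>30:
    vx,vy,_,_=cv2.fitLine(Q[m][:,:2].astype(np.float32),cv2.DIST_HUBER,0,.01,.01).ravel(); print('lever angle',np.arctan(-vx/vy),'x',Q[m][:,0].min(),Q[m][:,0].max(),'y',Q[m][:,1].min(),Q[m][:,1].max())
m=(hsv[...,1]>150)&((hsv[...,0]<6)|(hsv[...,0]>173))&(hsv[...,2]>60)&(abs(Q[...,0]-34)<8)&(abs(Q[...,1]-7)<20)&(Q[...,2]>28)
if m.sum(): print('mark',m.sum(),np.percentile(Q[m],[2,50,98],0).round(1).tolist())
m=(f['d']>0)&(Q[...,2]>66)&(Q[...,2]<80)&(abs(Q[...,0])<40)&(Q[...,1]>-20)
print('tubs y min/max',np.percentile(Q[m][:,1],[1,99]).round(1) if m.sum() else None)
E
python3 leg.py w7.npz
```

```text
t: 18.82
tcp_pos: [0.6171, -0.1536, 0.1405]
tool_rot: [0.77, 0.638, -0.0, -0.0]
force: [-0.0, -0.7, -0.5]
finger_gap: 0.994
gripper_force: 0.0
tcp [ 0.61713    -0.15363892  0.14051351] toolx [1.86483252e-01 9.82458095e-01 2.97698065e-04] t 18.825
[210.  33.] 5096 [595.5 -16. ] [49.4 51.9] 79.5 73.2 [ 10.  13. 167.]
[ 55. 172.] 2804 [443.4 -80.6] [51.3 51.8] 12.4 70.1 [138. 180. 100.]
[375. 345.] 100 [ 677.  -293.8] [25.8  3.8] 63.5 67.4 [ 13.  197.5  58.5]
tcp rack 47.23928271894357 -101.17996352455165 140.51350501416061
plate top 416 [[-27.1, -67.0, 60.6], [-1.0, -64.8, 61.9], [21.1, -62.8, 63.4]]
block top 2052 [[24.3, -119.9, 56.1], [35.8, -91.2, 58.1], [47.5, -63.1, 59.4]]
lever top 635 ((62.58949279785156, -99.16226196289062), (10.735169410705566, 51.314659118652344), 22.272005081176758)
lever angle 0.3767607 x 52.04516864484839 76.00332825107475 y -123.19051616631921 -73.40198342766932
mark 80 [[30.1, 4.3, 30.8], [34.0, 6.7, 32.3], [37.7, 9.7, 33.6]]
tubs y min/max [ 5.8 51.4]
```

```bash
python3 -m handwheel '[[[-0.17,0,0.6,0],[0,0,0.9,0],[0,0,0.9,0],[0,0,0.9,0],[0,0,0.7,0],[0,0,0.5,0],[0,0,0.18,0],[0,0,0,0],[0,0,0,0]]]' 85 && python3 -m handwheel '[[[0,0,0,0],[0,0,0,0],[0,0,0,0],[0,0,0,0],[0,0,0,0]]]' 48 20 && python3 tubs.py w8 && python3 leg.py w8.npz
```

```text
t: 20.0
tcp_pos: [0.6172, -0.159, 0.0241]
tool_rot: [0.77, 0.637, 0.0, 0.001]
force: [0.0, 0.2, 0.6]
finger_gap: 1.0
gripper_force: 0.0
t: 20.62
tcp_pos: [0.6169, -0.159, 0.024]
tool_rot: [0.77, 0.637, 0.0, 0.0]
force: [-1.5, -1.0, 5.5]
finger_gap: 0.564
gripper_force: 4.6
tcp [ 0.6168905  -0.15898774  0.0240253 ] toolx [ 1.87197229e-01  9.82322271e-01 -3.91104962e-04] t 20.625
[125.  11.] 2983 [591.1 -37.8] [10.9 51. ] 70.7 72.2 [  9.  14. 129.]
[182. 312.] 1695 [ 577.9 -148.4] [24.9 33.5] 76.6 74.6 [113.  39.  24.]
[378. 312.] 1666 [ 652.7 -156.4] [39.3 19.9] 24.0 74.7 [113.  38.  24.]
tcp rack 48.00693238960116 -106.47901949213166 24.02529550307214
plate top 1791 [[-26.6, -96.0, 59.6], [2.4, -64.5, 62.0], [21.6, 7.0, 64.4]]
block top 6525 [[23.8, -119.6, 55.6], [35.6, -88.8, 58.1], [47.7, 5.8, 59.3]]
lever top 1746 ((59.781253814697266, -96.60636901855469), (11.239288330078125, 59.38035202026367), 18.330747604370117)
lever angle 0.29663226 x 46.9157316053661 72.68161294206219 y -124.76311946472188 -68.7523666496587
mark 283 [[29.9, 4.4, 29.7], [34.0, 7.1, 32.3], [38.2, 9.9, 33.7]]
tubs y min/max [ 5.3 15.1]
```

View pics/w8.png

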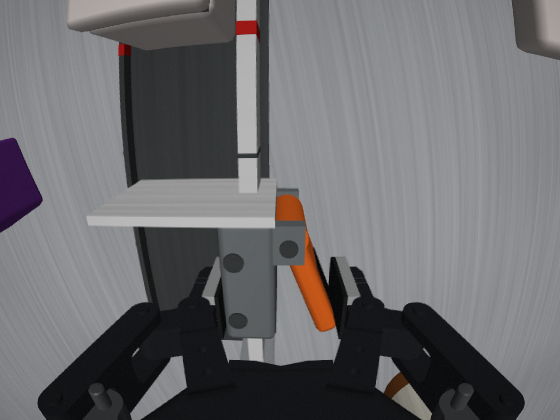

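Seen: the block lies between the pads, with the front pad at (215,290) beside the block and the back pad at (345,275) on the open lever (about 0.3 rad). A light partial squeeze comes next.

```bash
python3 -m handwheel '[[[0,0,0,0],[0,0,0,0],[0,0,0,0]]]' 45.5 20 && python3 leg.py w8.npz >/dev/null && python3 tubs.py w9 | head -1 && python3 leg.py w9.npz | grep -E 'tcp|lever'
```

```text
t: 21.05
tcp_pos: [0.6156, -0.1587, 0.0239]
tool_rot: [0.77, 0.638, -0.001, -0.001]
force: [-3.9, -0.9, 7.1]
finger_gap: 0.533
gripper_force: 5.7
tcp [ 0.6156235  -0.15866265  0.02388316] toolx [ 1.87001666e-01  9.82359591e-01 -1.03559826e-04] t 21.05
tcp rack 46.701399206749514 -106.39724862770225 23.88315561263884
lever top 1688 ((58.704524993896484, -97.2380599975586), (11.127229690551758, 59.613285064697266), 15.214869499206543)
lever angle 0.26065713 x 46.45662866185032 70.7481875384755 y -125.63894272815318 -68.6751588346573
```

```bash
python3 -m handwheel '[[[0.1,0,0,0],[0.2,0,0,0],[0.2,0,0,0],[0.2,0,0,0],[0.2,0,0,0],[0.2,0,0,0],[0.2,0,0,0],[0.2,0,0,0],[0,0,0,0]]]' && python3 tubs.py w10 | head -1 && python3 leg.py w10.npz
```

```text
t: 22.22
tcp_pos: [0.6228, -0.1212, 0.0239]
tool_rot: [0.77, 0.638, -0.0, -0.001]
force: [-2.4, 1.6, 7.5]
finger_gap: 0.536
gripper_force: 5.6
tcp [ 0.62278931 -0.12119393  0.02390473] toolx [1.87045041e-01 9.82351236e-01 4.48193766e-04] t 22.225
tcp rack 46.714989577252766 -68.2481333885966 23.904732224683716
plate top 1613 [[-26.6, -58.0, 59.7], [2.2, -26.5, 62.0], [21.6, -24.5, 64.0]]
block top 6704 [[24.0, -81.4, 55.6], [35.4, -49.9, 58.1], [47.6, 12.5, 59.3]]
lever top 1695 ((58.655723571777344, -58.92207336425781), (11.224520683288574, 59.08694839477539), 15.40747356414795)
lever angle 0.25813815 x 47.259016357567226 70.69184808451183 y -87.84754177005463 -30.776409786060796
mark 298 [[29.7, 4.6, 30.8], [34.1, 7.4, 32.2], [38.2, 10.1, 33.6]]
tubs y min/max [ 6.4 50.6]
```

```bash
python3 -m handwheel '[[[0.2,0,0,0],[0.2,0,0,0],[0.2,0,0,0],[0.2,0,0,0],[0.2,0,0,0],[0.1,0,0,0],[0,0,0,0],[0,0,0,0]]]' && python3 tubs.py w11 | head -1 && python3 leg.py w11.npz
```

```text
t: 23.28
tcp_pos: [0.6279, -0.0944, 0.0239]
tool_rot: [0.77, 0.638, -0.001, -0.001]
force: [-2.9, 0.9, 6.5]
finger_gap: 0.538
gripper_force: 5.6
tcp [ 0.62788074 -0.09439487  0.02388441] toolx [1.87140574e-01 9.82333092e-01 3.17981591e-04] t 23.275
tcp rack 46.69147458430492 -40.968772321751906 23.884414579885465
plate top 1418 [[-26.6, -30.7, 60.6], [3.3, 0.5, 62.1], [21.6, 2.7, 64.0]]
block top 6649 [[24.0, -54.0, 55.7], [35.4, -22.8, 58.0], [47.6, 11.7, 59.3]]
lever top 1692 ((58.706581115722656, -31.684898376464844), (11.114252090454102, 59.4156494140625), 15.343564987182617)
lever angle 0.25870723 x 47.235609123114514 70.6520387055103 y -60.31935042997387 -3.246790979654499
mark 251 [[30.1, 4.4, 31.2], [34.0, 7.3, 32.3], [37.9, 10.0, 33.5]]
tubs y min/max [ 7.4 77. ]
```

```bash
python3 -m handwheel '[[[0.06,0,0,0],[0,0,0,0],[0,0,0,0],[0,0,0,0]]]' && python3 tubs.py w12 | head -1 && python3 leg.py w12.npz && python3 - <<'E'
from h import *
p=np.load('w12.npz')['p']; save('crop2.png',cv2.resize(p[0:300,80:420],None,fx=1.9,fy=1.9,interpolation=cv2.INTER_CUBIC))
E
```

```text
t: 23.82
tcp_pos: [0.6281, -0.0933, 0.0239]
tool_rot: [0.77, 0.638, -0.001, -0.001]
force: [-3.6, 0.2, 6.8]
finger_gap: 0.533
gripper_force: 5.6
tcp [ 0.62812076 -0.09326989  0.0239055 ] toolx [ 1.87070899e-01  9.82346411e-01 -8.25019070e-05] t 23.825
tcp rack 46.71631910517724 -39.81869803825089 23.905496713723778
plate top 1094 [[-26.6, -30.7, 60.6], [4.6, 1.0, 62.1], [21.7, 2.8, 64.2]]
block top 6609 [[24.1, -52.9, 55.7], [35.5, -21.6, 58.0], [47.6, 11.9, 59.3]]
lever top 1696 ((58.68857955932617, -30.35913848876953), (11.13451099395752, 59.63502883911133), 15.354910850524902)
lever angle 0.2590391 x 46.47133278124131 70.87726439804345 y -59.106219322949805 -2.0972182381963687
mark 231 [[30.1, 4.7, 31.2], [34.0, 7.3, 32.4], [37.9, 10.0, 33.4]]
tubs y min/max [ 7.6 78.1]
```

View pics/crop2.png

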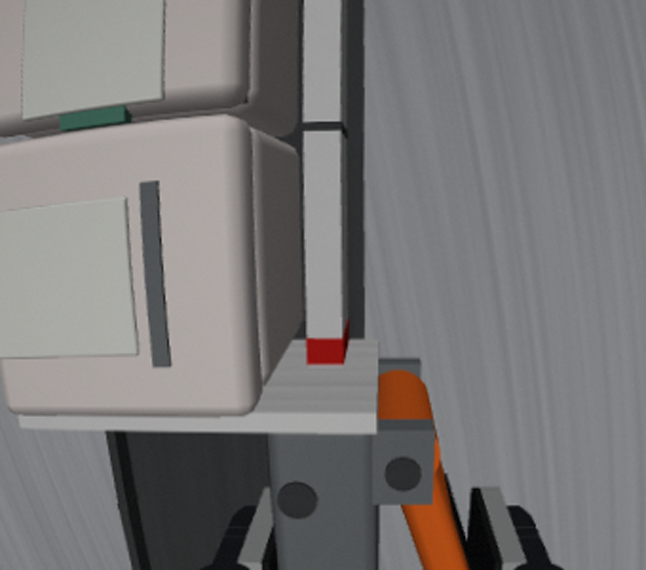

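Seen: the plate's inner face meets the outer edge of the red band at (327,362), the tub stands just inside, and the lever at (430,480) is still open. I squeeze in stages and recentre as the lever closes.

```bash
python3 -m handwheel '[[[0,-0.04,0,0],[0,-0.04,0,0],[0,0,0,0]]]' 41 40 && python3 -m handwheel '[[[0,-0.04,0,0],[0,-0.04,0,0],[0,0,0,0]]]' 37 60 && python3 tubs.py w13 | head -1 && python3 leg.py w13.npz
```

```text
t: 24.25
tcp_pos: [0.6259, -0.0928, 0.0238]
tool_rot: [0.77, 0.638, -0.001, -0.001]
force: [-2.9, -0.0, 6.7]
finger_gap: 0.482
gripper_force: 5.8
t: 24.62
tcp_pos: [0.6239, -0.0924, 0.0237]
tool_rot: [0.77, 0.638, -0.001, -0.001]
force: [-3.6, 0.4, 6.8]
finger_gap: 0.435
gripper_force: 5.8
tcp [ 0.62390266 -0.09238236  0.02373977] toolx [1.87099935e-01 9.82340884e-01 4.92811595e-05] t 24.625
tcp rack 42.406460911775426 -39.737769542631156 23.739768822958585
plate top 1021 [[-26.7, -31.9, 60.6], [4.9, 1.1, 62.2], [21.8, 2.9, 64.1]]
block top 6655 [[24.1, -52.7, 55.8], [35.6, -21.5, 58.0], [47.7, 4.1, 59.3]]
lever top 1575 ((54.3502197265625, -31.221229553222656), (10.960244178771973, 59.21846389770508), 3.712991952896118)
lever angle 0.105767794 x 47.69935935907134 61.344102184013735 y -60.8690584093446 -1.8638504932067672
mark 233 [[30.0, 4.8, 31.1], [34.0, 7.4, 32.3], [37.9, 9.9, 33.7]]
tubs y min/max [ 7.5 77.3]
```

```bash
python3 -m handwheel '[[[0,-0.04,0,0],[0,-0.03,0,0],[0,0,0,0],[0,0,0,0],[0,0,0,0],[0,0,0,0]]]' 28 70 && python3 tubs.py w14 | head -1 && python3 leg.py w14.npz && python3 - <<'E'
from h import *
a=np.load('w14.npz')['p']; s,b,d=snap('side'); 
im=np.zeros((420,800,3),np.uint8); im[:,:400]=a[:,60:460]; im[:,400:]=cv2.resize(b[140:280,200:333],(400,420)); save('fin.png',im)
for n in ('scene','side'):
    s,p,d=snap(n);K,E=cam(n);P=points(d,K,E)
    for o in tops(p,P,d>0,.055,.08): print(n,o[0],o[2],o[3],o[5])
E
```

```text
t: 25.42
tcp_pos: [0.6214, -0.0915, 0.0242]
tool_rot: [0.771, 0.636, -0.001, -0.002]
force: [-7.8, 0.8, 10.4]
finger_gap: 0.361
gripper_force: 68.9
tcp [ 0.62141693 -0.09151832  0.02420404] toolx [0.18976555 0.98182876 0.00114952] t 25.425
tcp rack 39.80272755781938 -39.355103046501924 24.204041649327568
plate top 926 [[-26.8, -28.4, 60.7], [2.3, 1.3, 62.1], [21.7, 2.9, 64.2]]
block top 6501 [[24.5, -52.3, 56.0], [35.6, -21.0, 58.1], [47.8, 4.5, 59.4]]
lever top 1548 ((52.0384635925293, -31.274734497070312), (59.308128356933594, 11.753243446350098), 87.90604400634766)
lever angle -0.013146595 x 46.022794109628855 58.69974453837659 y -60.83600635620569 -1.5168894004126428
mark 259 [[29.8, 4.6, 31.1], [33.7, 7.4, 32.3], [38.0, 10.1, 33.5]]
tubs y min/max [ 7.7 77.5]
scene [308. 176.] [552.7 226.3] [56.7 55.4] 70.3
scene [239. 178.] [358.2  84.1] [51.9 55.2] 70.1
scene [355. 190.] [722.4 255.6] [64.7 35. ] 67.8
scene [382. 199.] [820.5 261.3] [57.3 52.5] 70.5
scene [296. 210.] [611.5  49. ] [143.7  67.5] 73.2
scene [229. 213.] [444.9 -82.6] [52.1 58.2] 70.1
scene [270. 237.] [623.8 -90.6] [34.1 95.9] 69.6
scene [171. 297.] [ 544.2 -445.7] [108.4 128.1] 72.1
scene [251. 303.] [ 726.7 -325.5] [75.5 36.9] 66.5
side [303. 139.] [ 542.2 -444.5] [123.5 110.3] 68.6
side [248. 158.] [ 721.6 -278.4] [13.5 52.9] 67.3
side [259. 190.] [651.7 -95.7] [27. 35.] 71.8
side [267. 216.] [611.5   8.3] [221.2  83.6] 72.7
side [327. 198.] [441.3 -80.3] [50.2 55.2] 70.0
side [357. 235.] [355.1  83.9] [56.5 49.9] 70.0
side [278. 268.] [549.3 228.7] [52.4 50.3] 70.2
side [168. 269.] [816.1 264.1] [52.4 50.9] 70.1
side [344. 277.] [386.5 235.7] [98.1 77.5] 68.6
side [209. 282.] [706.1 289.3] [64.5 33.3] 67.3
side [231. 343.] [609.2 461.5] [ 76.2 198.8] 68.0
```

View pics/fin.png

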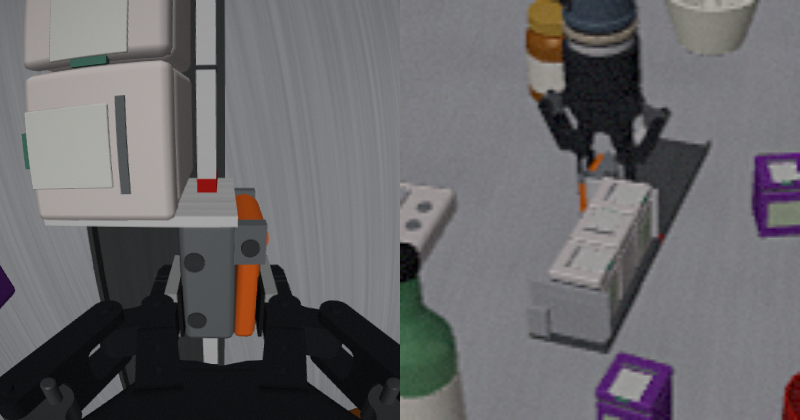

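Seen: the lever lies flat along the block at (247,280), the plate is at the red band (207,186), and the three tubs are square in one row. The bystanders are where they were, so I hand in.

```bash
python3 -c "
from station import *
s=sense();print(s['t'],s['gripper_force'],s['finger_gap']);print(sign_off())"
```

```text
25.625 68.9202332496643 0.3615607519538494
the job is handed in; nothing more can be done
None
```

The job is handed in at 25.6 s: the three tubs stand square in one row, the leg measures within about 1 mm of the red mark, and the lever is shut and held in the gripper at about 69 N; the sign-off returned no verdict.

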